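Crank the cup tray up to the pointer

TASK

Raise the cup tray of the crank-up stand: fit the loose crank fully home on the stand's leaning square shaft and wind it until the edge of the tray is level with the tip of the sliding pointer, then pull the crank off again and lay it down flat on the drying mat without dropping it. Keep the steel cup standing on the tray, do not shift the pointer, and leave the mug, the spice jar and the filter cup where they are.

Things in the scene. Friction and masses are not known exactly. Their poses are not given: they have to be found in the camera images.
- stand: The crank-up stand, fixed to the worktop: grey base plate 320 by 150 mm, white gearbox with a sloping top at the front, tray and mast (185 mm tall) at the rear. Origin in the underside (base from -150 to +170 mm in x); x points away from the robot. The shaft's shoulder is at x -100, z 115 mm, the tray's centre at x +75, the pointer's post at x +75, y +64, the mast at x +145 mm.
- crank_hub (a point): Centre of the hub of the loose steel crank (0.19 kg). The hub is a flat-sided block 30 mm (x) by 26 mm (y) by 40 mm tall; grip it across its 26 mm (along y). z points from underside to top, x from the hub along the arm to the knob. The crank starts lying on its flat underside on the drying mat, this point 20 mm above it. The arm is a bar 16 mm wide, from the underside to 10 mm above it.
- crank_knob (a point): Middle of the crank's black round knob, which stands parallel to the hub's z axis, 72 mm along x from the hub's axis, and spins freely on its pin. Diameter 19 mm, 48 mm tall, from 12 to 60 mm above the plane of the hub's underside; this point is 36 mm above that plane. Axes as for the hub.
- crank_socket (a point): Middle of the mouth of the square socket in the hub's underside, 20 mm below crank_hub: 14 mm wide, 26 mm deep, its sides along the crank's x and y. Axes as for the hub.
- cup_mid (a point): Middle of the plain steel cup (58 mm diameter, 50 mm tall) that stands upright on the tray. z is its axis.
- filter_mid (a point): Middle of a small steel filter basket, 65 mm across and 24 mm tall, a bystander.
- jar_mid (a point): Middle of a spice jar with a green lid, 46 mm across and 106 mm tall, a bystander.
- mug_mid (a point): Middle of a spotted mug, 78 mm across and 93 mm tall, a bystander.
- pointer_tip (a point): Tip of the thin needle of the sliding pointer, 3.5 mm beside the tray's edge, half-way up its black collar (20 mm wide, 14 mm tall) on a thin upright post on the left of the stand; 14 to 24 mm higher than tray_rim at the start. A stiff slide: it stays put unless pushed hard.
- shaft_home (a point): Point fixed to the stand, on the drive shaft's axis, where crank_hub is when the crank is fully home (hub's underside on the shaft's shoulder, 20 mm below this point). z points out along the shaft, which leans 30 degrees from vertical toward the front of the stand (robot's side); y is level, x uphill away from the robot. These axes do not turn with the shaft.
- shaft_tip (a point): End of the drive shaft, 24 mm out from its shoulder, 4 mm beyond shaft_home; axes as there. The greased shaft is a square 12 mm wide for 17 mm from the shoulder, then a round tapered nose 11.6 mm in diameter and 7 mm long, which enters the socket at any angle. The angle at which the square stands differs every time and is not reported: find it by feel or by eye.
- tray_rim (a point): Point on the edge of the round steel tray (92 mm diameter, 8 mm thick), half-way up its thickness, next to the pointer; at z = 49 mm at the start. Winding the crank clockwise, looking down on the shaft's end, raises it straight up, 20 mm a turn, against about 0.06 N m; it stays where it is left. The gear stops at 2.1 turns; an overload clutch slips at 1.2 N m.
- mat_centre (a point): Middle of the top of the flat grey drying mat, fixed on the worktop to the left of the stand: 430 mm (x) by 182 mm (y), its top 6 mm above z = 0. The worktop round it is a ribbed drainer. The mug stands on its far half.

How it is judged:
By the outcome, as a careful person would: the job done as asked, in the order asked, and still so for the second after the job is handed in, with the robot touching nothing.
It also fails if it takes over 72 s, if anything falls off the work surface, if the arm or the gripper's body presses on something with over 40 N, if the wrist force passes 120 N, or if a joint passes its speed limit or range.

ROBOT

A 7-joint arm with a two-finger parallel gripper is mounted at the origin on a cart in front of the work surface, level with it; the furniture and walls round the work are solid. World frame = base frame: x ahead of the robot, y to its left, z up, the work surface at z = 0. Lengths are in m, angles in rad, forces in N, time in s.
With the tool pointing down it reaches from about 0.425 to 0.95 m from the base axis. Payload 4.7 kg.
Tool frame: the origin (TCP) lies on the centre line of the jaws, within the pads' length; the fingertips stand robot.nose_length ahead of it and the grasp point (between the pads) lies 8 mm behind it (robot.nose_length is the distance from the TCP to the fingertips, in m); z points along the fingers, x is the direction in which the jaws open and shut, and the axes are right-handed (so a half turn about z gives the same grasp; the last joint's range is limited). The gripper opens to 85 mm and grips with 20 to 120 N. Pads are 22 mm wide; open, the fingers measure 114 mm over their backs; the gripper's body (76 mm by 85 mm) begins 54 mm behind the grasp point. The pads swing forward as they close: fully open they stand 13 mm farther back than shut.
Start: joints at [1.121, 0.469, -0.049, 1.532, 0.024, 1.141, -0.082], TCP at [0.276, -0.616, 0.242] pointing down, gripper open.
Joint ranges: [-2.59, 2.59], [-0.33, 1.99], [-1.39, 1.29], [0.1, 2.45], [-1.04, 4.18], [0.21, 1.99], [-2.66, 2.66]. Speed limits (rad/s): [2.57, 2.57, 3.14, 3.14, 3.14, 3.14, 3.14].

INTERFACE

Orientations are given as [roll, pitch, yaw] about the fixed x, y, z axes, in that order (R = Rz(yaw) Ry(pitch) Rx(roll)).
In Python, from plant import robot gives the robot as it stands. Calls block until the motion is done:
- robot.goto(position, orientation): joint-space move of the TCP to a pose.
- robot.move_straight(position, vel=0.15, attitude=None, contact_N=None): straight line of the TCP; attitude=None keeps the orientation; vel is the mean speed in m/s. With contact_N (N) it stops when the force on the tool has changed by that much, and returns True; else False.
- robot.move_joints(angles): joint-space move.
- robot.grip(opening, strength=None): opening from 0.0 (shut) to 1.0 (fully open); strength is the grip in N (None keeps the last); returns when the fingers have stopped.
- robot.sleep(seconds).
- robot.inverse_kinematics(position, orientation): joint angles nearest the present ones, or None.
- robot.sense(): the state.
- robot.grab_frame(name): name is "scene" or "top" or "wrist"; returns a dict with "image" (480x640x3 uint8, red, green, blue), "range_z" (480x640 float32, m along the optical axis (not along the pixel's ray), 0 where there is no reading), "fx", "fy", "cx", "cy" (pixels), "R" (3x3) and "t" (3): a world point X has camera coordinates R X + t. Camera axes: x right, y down, z forward; pixel columns grow to the right and rows downward; lengths in m; the calibration is good to about 2 mm. A picture is of the moment at which its call begins.
A pose or a line that the arm cannot do raises robot.IKError and nothing moves.
- robot.close_job(): hands the job in, once; it reports no verdict.
The state is a dict: "t": time; "joint_pos": joint angles; "joint_velocities": joint speeds; "effort": joint torques, N m; "tcp_pos": TCP position; "tcp_rot": TCP orientation; "wrist_force": force on the tool from outside, world axes, zero at the start; "torque": the same for the moment, N m; "opening": opening from 0.0 (shut) to 1.0 (fully open).
Only numpy, scipy, OpenCV 4.12 (cv2) and the standard library are available. Lean on these libraries where they do the work, as an engineer would, in place of code of your own. Each camera call takes 0.05 s, during which the arm holds its last target. There are 200 camera calls.

## Working session

There is one attempt and no reset: what is moved stays moved. The work goes in short steps, each a Python script; the robot and the scene stay as the last script left them, time stands still between calls to the robot, and variables do not carry over. Pictures are saved under pics/ and viewed, about 8 in all and at most 12, crops included, and the job is handed in when it is done.

```bash
ls; mkdir -p pics; cat > h.py <<'E'
import numpy as np, cv2
from plant import robot
def pix2pt(f,u,v,z=None):
    """world point of pixel: on plane z, or by range reading"""
    R,t=np.array(f["R"]),np.array(f["t"])
    d=R.T@np.array([(u-f["cx"])/f["fx"],(v-f["cy"])/f["fy"],1.]); o=-R.T@t
    if z is None: return o+d*f["range_z"][int(round(v)),int(round(u))]
    return o+d*(z-o[2])/d[2]
def proj(f,X):
    c=np.array(f["R"])@np.array(X)+f["t"]; return np.array([f["fx"]*c[0]/c[2]+f["cx"],f["fy"]*c[1]/c[2]+f["cy"]])
def save(f,n): cv2.imwrite("pics/"+n+".png",f["image"][:,:,::-1])
E
python3 - <<'E'
from h import *
import pickle
for n in("scene","top","wrist"):
    f=robot.grab_frame(n); pickle.dump(f,open(n+".pkl","wb")); save(f,n+"0")
    print(n,f["fx"],-np.array(f["R"]).T@f["t"],np.round(f["R"],2).tolist())
s=robot.sense(); print(s,robot.nose_length)
E
```

```text
pics
scene 605.4327562361682 [-0.44184899  0.83713584  1.02943746] [[-0.63, -0.78, -0.01], [-0.45, 0.38, -0.81], [0.63, -0.5, -0.59]]
top 435.71818556920607 [0.52967657 0.04641357 1.00070395] [[0.02, -1.0, 0.01], [-1.0, -0.02, -0.04], [0.04, -0.01, -1.0]]
wrist 375.49131734781156 [ 0.34451453 -0.58482149  0.37201052] [[0.41, -0.91, -0.0], [-0.87, -0.39, 0.3], [-0.27, -0.12, -0.96]]
{'t': 0.15, 'joint_pos': array([ 1.12106116,  0.46931323, -0.04858502,  1.5334236 ,  0.0240905 ,
        1.14102854, -0.08227816]), 'joint_velocities': array([-0.00013936, -0.00215111, -0.00103444, -0.00335533, -0.00103253,
        0.00031703, -0.00020999]), 'effort': array([ 7.59346567e-04, -5.10763550e+01, -4.66230302e-02, -2.37975615e+01,
        1.07265110e-02,  5.45149684e-03, -1.85109315e-05]), 'tcp_pos': array([ 0.27558602, -0.61569698,  0.24146227]), 'tcp_rot': array([ 3.14154547e+00,  1.58703248e-03, -1.14992647e+00]), 'wrist_force': array([0.80842642, 0.06293544, 0.15032307]), 'torque': array([-0.00409334,  0.0087007 , -0.05752552]), 'opening': 1.00381915856632} 0.011
```

View pics/top0.png

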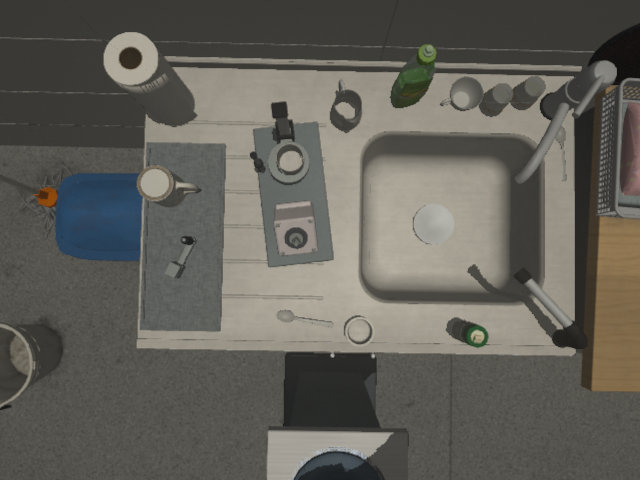

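View pics/scene0.png

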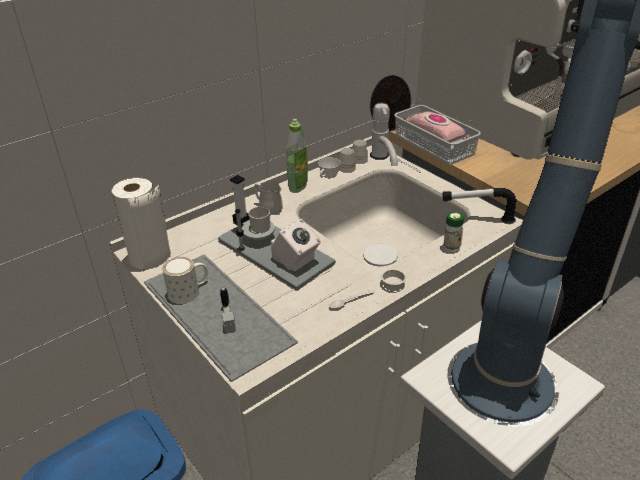

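Top view: crank hub ≈(175,269), knob ≈(188,240); stand plate corners ≈(253,128),(318,122),(333,260),(268,267); shaft ≈(296,238); pointer ≈(257,162); mug (156,183). Now numbers.

```bash
python3 - <<'E'
from h import *
import pickle
from scipy.spatial.transform import Rotation as Ro
F={n:pickle.load(open(n+".pkl","rb")) for n in("scene","top","wrist")}
f=F["top"]; im=f["image"]
for n,u,v in [("hub",175,269),("knob",188,240),("mat",190,300),("base",310,190),("shaft",296,238),("worktop",240,300),("cup",290,159),("ptr",257,162)]:
    print(n,pix2pt(f,u,v).round(4),im[v,u])
for z in(0.01,):
  c=[pix2pt(f,*p,z) for p in[(253,128),(318,122),(333,260),(268,267)]]
  print([x.round(3) for x in c],[np.linalg.norm(c[i]-c[i-1]).round(3) for i in range(4)])
w=F["wrist"]; Rt=Ro.from_euler("xyz",[3.1415,.0016,-1.1499]).as_matrix()
cam=-np.array(w["R"]).T@w["t"]
print("cam in tool",Rt.T@(cam-[0.2756,-0.6157,0.2415]),(Rt.T@np.array(w["R"]).T).round(3).tolist())
hsv=cv2.cvtColor(im,cv2.COLOR_RGB2HSV)
k=(im.max(2)<45).astype(np.uint8); k[:,:150]=0;k[:,225:]=0;k[:200]=0;k[330:]=0
print("knob px",cv2.connectedComponentsWithStats(k)[2:])
x=cv2.resize(im[110:340,140:340],None,fx=3.4,fy=2.6*1,interpolation=cv2.INTER_CUBIC)
E
```

```text
hub [0.5109 0.3626 0.0461] [119 122 114]
knob [0.574  0.331  0.0639] [30 32 30]
mat [0.4404 0.3407 0.0025] [ 97 100  96]
base [0.695  0.0726 0.0186] [104 109 105]
shaft [0.5791 0.0956 0.1302] [72 73 68]
worktop [ 0.442   0.2281 -0.0029] [165 160 146]
cup [0.7556 0.1166 0.0576] [162 157 143]
ptr [0.7389 0.1828 0.0949] [57 57 54]
[array([0.837, 0.207, 0.01 ]), array([0.854, 0.058, 0.01 ]), array([0.537, 0.017, 0.01 ]), array([0.519, 0.164, 0.01 ])] [np.float64(0.321), np.float64(0.15), np.float64(0.319), np.float64(0.148)]
cam in tool [-0.00023534 -0.07550409 -0.13051731] [[1.0, 0.0, 0.002], [-0.001, 0.955, 0.295], [-0.001, -0.295, 0.955]]
knob px (array([[     0,      0,    640,    480, 307143],
       [   182,    237,     12,      8,     57]], dtype=int32), array([[319.52439417, 239.49984535],
       [188.05263158, 240.33333333]]))
```

```bash
cat >> h.py <<'E'
from scipy.spatial.transform import Rotation as Ro
import json,os
P=dict(o=[0.6767,0.110],yaw=0.1315)
if os.path.exists("stand.json"): P=json.load(open("stand.json"))
def stand():
    y=P["yaw"]; ex=np.array([np.cos(y),np.sin(y),0]); ey=np.array([-np.sin(y),np.cos(y),0]); ez=np.array([0,0,1.])
    o=np.array([*P["o"],0]); az=-0.5*ex+np.sqrt(.75)*ez; ax=np.sqrt(.75)*ex+.5*ez
    sh=o-0.1*ex+0.115*ez
    return o,ex,ey,ez,ax,az,sh   # ax uphill, az shaft axis, sh shoulder centre
def shaft_rpy(phi):
    """tool z = -shaft axis, tool x at angle phi (about +shaft z, from uphill ax)"""
    o,ex,ey,ez,ax,az,sh=stand()
    tx=np.cos(phi)*ax+np.sin(phi)*ey; tz=-az; ty=np.cross(tz,tx)
    return Ro.from_matrix(np.c_[tx,ty,tz]).as_euler("xyz")
E
python3 - <<'E'
from h import *
o,ex,ey,ez,ax,az,sh=stand()
for d in(0.022,0.14):
  for k in range(-180,181,30):
    q=robot.inverse_kinematics(sh+d*az,shaft_rpy(np.radians(k)))
    print(d,k,None if q is None else np.round(q,2))
for p in [(0.511,0.3626,0.15)]:
  for k in range(-180,180,45):
    q=robot.inverse_kinematics(p,[np.pi,0,np.radians(k)]); print(k,None if q is None else np.round(q,2))
E
```

```text
0.022 -180 [ 0.66  0.57 -1.18  2.2   1.44  0.61  1.75]
0.022 -150 [ 0.66  0.57 -1.18  2.2   1.44  0.61  2.27]
0.022 -120 None
0.022 -90 None
0.022 -60 [ 0.05  0.31 -0.38  2.22  1.07  0.22 -2.2 ]
0.022 -30 [ 0.1   0.32 -0.44  2.22  1.1   0.23 -1.71]
0.022 0 [ 0.1   0.32 -0.44  2.22  1.1   0.23 -1.19]
0.022 30 [ 0.09  0.32 -0.43  2.22  1.1   0.23 -0.66]
0.022 60 [ 0.08  0.31 -0.42  2.22  1.09  0.23 -0.13]
0.022 90 [ 0.1   0.32 -0.44  2.22  1.1   0.23  0.38]
0.022 120 [ 0.1   0.32 -0.44  2.22  1.1   0.23  0.91]
0.022 150 [ 0.54  0.47 -1.    2.2   1.37  0.48  1.25]
0.022 180 [ 0.66  0.57 -1.18  2.2   1.44  0.61  1.75]
0.14 -180 None
0.14 -150 None
0.14 -120 [ 0.38  0.06 -0.69  2.22  0.33  0.38 -2.54]
0.14 -90 [ 0.35  0.05 -0.66  2.22  0.32  0.37 -2.01]
0.14 -60 [ 0.35  0.05 -0.66  2.22  0.32  0.37 -1.49]
0.14 -30 [ 0.34  0.05 -0.65  2.22  0.32  0.37 -0.96]
0.14 0 [ 0.32  0.05 -0.63  2.23  0.32  0.37 -0.43]
0.14 30 [ 0.31  0.05 -0.62  2.23  0.31  0.37  0.09]
0.14 60 [ 0.35  0.05 -0.66  2.22  0.32  0.37  0.61]
0.14 90 [ 0.51  0.07 -0.82  2.22  0.37  0.38  1.1 ]
0.14 120 [ 0.67  0.09 -0.99  2.21  0.43  0.39  1.56]
0.14 150 [ 0.67  0.09 -0.99  2.21  0.43  0.39  2.09]
0.14 180 None
-180 [ 0.07  0.8  -1.18  1.7   0.79  1.2   1.82]
-135 [-1.3   0.64  0.92  1.78 -0.59  1.02 -2.52]
-90 [-0.93  0.49  0.33  1.76 -0.2   0.92 -2.08]
-45 [-0.14  0.61 -0.79  1.71  0.49  1.03 -1.88]
0 [-0.01  0.71 -1.02  1.71  0.66  1.11 -1.23]
45 [ 0.01  0.73 -1.06  1.71  0.7   1.14 -0.47]
90 [ 0.03  0.75 -1.1   1.71  0.72  1.15  0.3 ]
135 [ 0.07  0.8  -1.18  1.7   0.79  1.2   1.03]
```

```bash
python3 - <<'E'
from h import *
import pickle
o,ex,ey,ez,ax,az,sh=stand()
robot.goto(sh+0.15*az+0.02*ax,shaft_rpy(np.pi/2))
robot.sleep(.3)
f=robot.grab_frame("wrist"); pickle.dump(f,open("w1.pkl","wb"))
s=robot.sense(); print(s["t"],s["tcp_pos"],s["joint_pos"].round(2),s["wrist_force"])
save(f,"w1")
for n,X in dict(sh=sh,tip=sh+.024*az,ptr=o+.075*ex+.0495*ey+.068*ez,rim=o+.075*ex+.046*ey+.049*ez).items(): print(n,X.round(4),proj(f,X).round(1))
E
```

```text
3.1333 [0.52043528 0.08918278 0.2548757 ] [ 0.52  0.06 -0.82  2.17  0.31  0.43  1.16] [0.62406989 0.69157419 0.92192473]
sh [0.5776 0.0969 0.115 ] [319.1 203.5]
tip [0.5657 0.0953 0.1358] [319.  210.3]
ptr [0.7446 0.1689 0.068 ] [360.7 288.7]
rim [0.745  0.1654 0.049 ] [356.7 276. ]
```

View pics/w1.png

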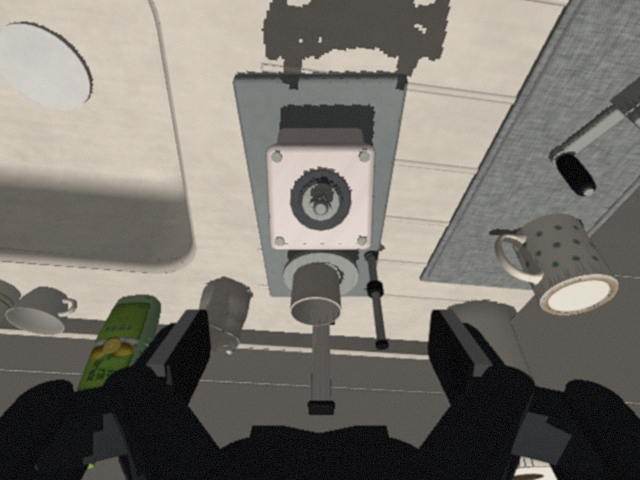

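The wrist view agrees with my stand estimate: the shaft is at (320,200–210), the tray rim and pointer collar are near (376,288). I'll zoom in on both.

```bash
python3 - <<'E'
from h import *
import pickle
f=pickle.load(open("w1.pkl","rb")); im=f["image"]
a=cv2.resize(im[160:240,280:360],(480,480),interpolation=cv2.INTER_CUBIC)
b=cv2.resize(im[240:300,340:400-5],None,fx=5.5,fy=8,interpolation=cv2.INTER_CUBIC)
c=np.hstack([a,b[:480]]); c=np.clip(c.astype(float)*1.6,0,255).astype(np.uint8)
cv2.imwrite("pics/w1z.png",c[:,:,::-1]); print(c.shape)
E
```

```text
(480, 782, 3)
```

View pics/w1z.png

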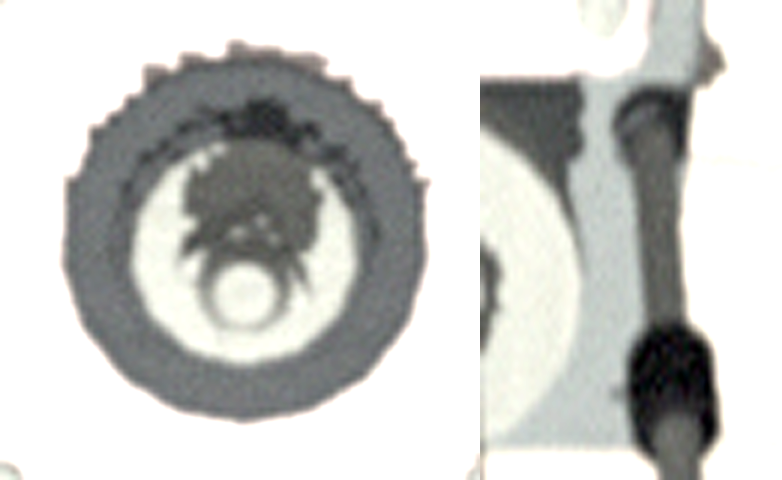

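Pointer needle ≈ px (364,289), giving z ≈ 0.069, so the tray rises by about one turn. The shaft tip at (320.8,208.8) suggests moving my y by about +1.3 mm. The square's angle is unclear here, so I'll look closer.

```bash
python3 - <<'E'
from h import *
import pickle
o,ex,ey,ez,ax,az,sh=stand()
robot.move_straight(sh+0.065*az+0.012*ey*0,attitude=shaft_rpy(np.pi/2))
robot.sleep(.3)
f=robot.grab_frame("wrist"); pickle.dump(f,open("w2.pkl","wb"))
s=robot.sense(); print(s["t"],s["tcp_pos"],sh+.065*az)
a,b=proj(f,sh),proj(f,sh+.024*az); print(a,b)
u,v=int(b[0])-40,int(b[1])-50
c=cv2.resize(f["image"][v:v+80,u:u+80],(560,560),interpolation=cv2.INTER_CUBIC)
c=(255*(c/255.)**.6).astype(np.uint8); print(u,v)
cv2.imwrite("pics/w2.png",c[:,:,::-1])
E
```

```text
4.2167 [0.54552977 0.09237726 0.1718851 ] [0.54534396 0.09262642 0.17129165]
[319.04488094 267.44144195] [319.0198298  284.82714642]
279 234
```

View pics/w2.png

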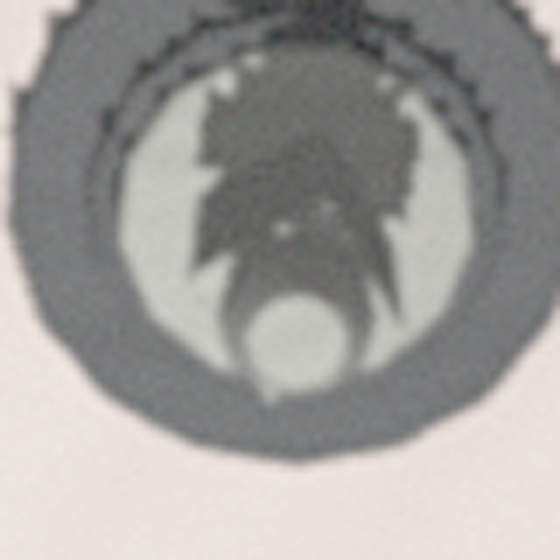

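Nose tip at (321.9,283) against (319.0,284.8) predicted, which gives a correction of +1.35 mm in y and −0.7 mm in x. The square's corners show at crop (190,270), (400,320) and (270,395), so its sides stand at about 32° (mod 90) from uphill. Next is the crank, measured from above by range and then gripped.

```bash
cat >> h.py <<'E'
def cloud(f):
    v,u=np.mgrid[:480,:640]; z=f["range_z"]
    c=np.stack([(u-f["cx"])/f["fx"]*z,(v-f["cy"])/f["fy"]*z,z],-1)-np.array(f["t"])
    W=c@np.array(f["R"]); W[z<=0]=np.nan; return W
def find_crank(f,near,r=0.12):
    W=cloud(f); n=np.linalg.norm(W[...,:2]-near,axis=-1)<r
    kn=W[n&(W[...,2]>.058)&(W[...,2]<.075)]
    hb=W[n&(W[...,2]>.041)&(W[...,2]<.052)]
    k=np.median(kn,0); d=np.linalg.norm(hb[:,:2]-k[:2],axis=1); hb=hb[d>.05]
    rect=cv2.minAreaRect((hb[:,:2]*1e4).astype(np.float32))
    return k,hb.mean(0),np.array(rect[0])/1e4,np.array(rect[1])/1e4,rect[2],len(kn),len(hb)
E
python3 - <<'E'
from h import *
import pickle
o,ex,ey,ez,ax,az,sh=stand()
P["o"]=(o+.00135*ey-.0007*ex)[:2].tolist(); json.dump(P,open("stand.json","w"))
robot.move_straight(sh+0.15*az,vel=.25)
yaw=np.arctan2(.331-.3626,.574-.5109)
robot.goto([.5109+.02*np.cos(yaw),.3626+.02*np.sin(yaw),0.18],[np.pi,0,yaw+np.pi/2]); robot.sleep(.3)
f=robot.grab_frame("wrist"); pickle.dump(f,open("w3.pkl","wb")); save(f,"w3")
k,h,c,wh,a,nk,nh=find_crank(f,[.5109,.3626])
print(k,h,c,wh,a,nk,nh,"yaw",np.degrees(np.arctan2(*(k-h)[1::-1])),np.linalg.norm((k-h)[:2]))
s=robot.sense(); print(s["t"],s["tcp_pos"],s["joint_pos"].round(2))
E
```

```text
[0.57072353 0.34094659 0.06488388] [0.50730709 0.37070818 0.0448644 ] [0.50770229 0.37025215] [0.02566273 0.02994225] 64.63304901123047 438 1465 yaw -25.14085960620537 0.07005281234199036
6.3083 [0.52918641 0.35280088 0.18055069] [-0.02  0.65 -0.95  1.66  0.58  1.14 -0.02]
```

```bash
python3 - <<'E'
from h import *
yaw=np.radians(-25.3); c=np.array([.5075,.3705]); rpy=[np.pi,0,yaw+np.pi/2]
json.dump(dict(c=c.tolist(),rpy=rpy),open("pick.json","w"))
robot.move_straight([*c,.11],attitude=rpy,vel=.2)
print(robot.move_straight([*c,.028],vel=.1,contact_N=8))
s=robot.sense(); print(s["tcp_pos"],s["wrist_force"])
robot.grip(0.0,strength=60); robot.sleep(.2)
s=robot.sense(); print(s["opening"],s["tcp_pos"],s["wrist_force"],s["torque"])
robot.move_straight([*c,.20],vel=.2); robot.sleep(.3)
s=robot.sense(); print(s["t"],s["opening"],s["tcp_pos"],s["wrist_force"],s["torque"],s["joint_pos"].round(2))
f=robot.grab_frame("wrist"); save(f,"w4")
W=cloud(f); T=Ro.from_euler("xyz",s["tcp_rot"]).as_matrix()
L=(W-s["tcp_pos"])@T
m=(L[...,1]>.055)&(L[...,1]<.095)&(abs(L[...,0])<.03)&(L[...,2]<.03)&(L[...,2]>-.08)
print("knob in tool",L[m].mean(0) if m.any() else None,m.sum(), L[m].min(0),L[m].max(0))
# candidate start configs at the shaft
o,ex,ey,ez,ax,az,sh=stand()
for d in(.06,.02):
  for k in(212,200,180,122):
    q=robot.inverse_kinematics(sh+d*az,shaft_rpy(np.radians(k))); print(d,k,None if q is None else q.round(2))
E
```

```text
False
[0.50774927 0.37106911 0.02857122] [ 0.35061078 -0.03638638 -0.44264722]
0.29468474491469615 [0.50772432 0.37085336 0.02840159] [0.37425853 0.0315523  3.39353076] [ 0.08097563 -0.04201149  0.01710621]
9.8833 0.2943733466782518 [0.50728477 0.37029943 0.19920899] [ 0.3157125  -0.64058046 -1.59123377] [ 0.03811019  0.06635458 -0.0314748 ] [-0.04  0.63 -0.98  1.66  0.56  1.16 -0.03]
knob in tool [0.00021253 0.05899754 0.01370942] 435 [-0.00830522  0.05505999  0.0118735 ] [0.00882381 0.06909794 0.02241155]
0.06 212 [-1.09  0.27  0.94  2.29 -0.86  0.23 -1.88]
0.06 200 [ 0.8   0.57 -1.37  2.21  1.35  0.69  2.17]
0.06 180 [ 0.77  0.53 -1.31  2.21  1.32  0.64  1.84]
0.06 122 [ 0.65  0.39 -1.1   2.21  1.2   0.48  0.9 ]
0.02 212 [ 0.73  0.68 -1.32  2.19  1.5   0.75  2.29]
0.02 200 [ 0.71  0.65 -1.29  2.19  1.49  0.72  2.08]
0.02 180 [ 0.68  0.61 -1.23  2.19  1.46  0.66  1.73]
0.02 122 [ 0.54  0.47 -1.    2.2   1.38  0.48  0.75]
```

View pics/w4.png

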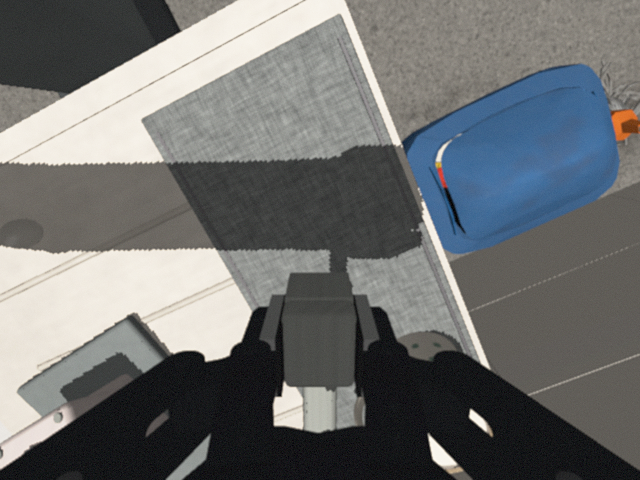

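Crank held square in the pads. Measure its offset in the hand, go above the shaft and insert by feel.

```bash
python3 - <<'E'
from h import *
f=robot.grab_frame("wrist"); s=robot.sense()
T=Ro.from_euler("xyz",s["tcp_rot"]).as_matrix(); L=(cloud(f)-s["tcp_pos"])@T
m=(abs(L[...,0])<.009)&(L[...,1]>-.03)&(L[...,1]<-.005)&(L[...,2]>-.03)&(L[...,2]<.03)
p=L[m]; top=p[abs(p[:,2]-np.percentile(p[:,2],10))<.003]
print("back face y",np.percentile(p[:,1],[1,5,20,50]),"top z",np.percentile(p[:,2],[1,10,30,50,90,99]),len(p))
o,ex,ey,ez,ax,az,sh=stand()
q=robot.inverse_kinematics(sh+.085*az,shaft_rpy(np.radians(180))); print(q)
q=np.array(q); q[6]+=np.radians(30); print(q.round(2))
c=json.load(open("pick.json")); robot.move_straight([.5,.32,.26],vel=.3)
robot.move_joints(q); robot.sleep(.3)
s=robot.sense(); T=Ro.from_euler("xyz",s["tcp_rot"]).as_matrix()
print(s["t"],s["tcp_pos"]-(sh+.085*az),T[:,2]@-az,np.degrees(np.arctan2(T[:,0]@ey,T[:,0]@ax)),s["wrist_force"],s["torque"])
E
```

```text
back face y [-0.01530067 -0.01508609 -0.0148342  -0.01442297] top z [-0.01750712 -0.01674877 -0.01593627 -0.01144727  0.01410796  0.0222123 ] 3357
[ 0.83276485  0.45360773 -1.35428235  2.20919511  1.20441034  0.6070616
  1.9291724 ]
[ 0.83  0.45 -1.35  2.21  1.2   0.61  2.45]
12.7417 [9.05666424e-05 1.88637069e-04 1.00172224e-04] 0.9999999745396851 -149.99524113722848 [-0.03213531  0.16883063 -2.84326612] [-0.12318456  0.71319541  0.0175365 ]
```

```bash
cat >> h.py <<'E'
def rep(tag=""):
    o,ex,ey,ez,ax,az,sh=stand(); s=robot.sense(); r=s["tcp_pos"]-sh; T=Ro.from_euler("xyz",s["tcp_rot"]).as_matrix(); F=s["wrist_force"]
    print(tag,"t%.1f"%s["t"],"ax,ey,az mm",(1e3*np.array([r@ax,r@ey,r@az])).round(1),"phi %.1f"%(np.degrees(np.arctan2(T[:,0]@ey,T[:,0]@ax))%360),"F",np.round([F@ax,F@ey,F@az],1),"Tz %.2f"%(s["torque"]@az),"j7 %.2f"%s["joint_pos"][6],"op %.3f"%s["opening"])
    return s
E
python3 - <<'E'
from h import *
o,ex,ey,ez,ax,az,sh=stand()
rep()
c=robot.move_straight(sh+.040*az,vel=.06,contact_N=6); print(c); rep()
if not c:
    c=robot.move_straight(sh+.0215*az,vel=.04,contact_N=8); print(c); rep()
E
```

```text
t12.7 ax,ey,az mm [ 0.1  0.2 85. ] phi 210.0 F [-1.4  0.2 -2.5] Tz 0.03 j7 2.45 op 0.292
False
 t13.6 ax,ey,az mm [ 0.1  0.2 40.2] phi 210.0 F [-1.3 -0.7 -2.5] Tz 0.07 j7 2.32 op 0.294
True
 t14.1 ax,ey,az mm [-0.  -0.4 22.4] phi 210.0 F [-0.2 -1.1  9.8] Tz -0.02 j7 2.27 op 0.291
```

Home: it went straight in and seated at 22.4 mm with the expected force. Now I wind clockwise on joint 7 alone.

```bash
python3 - <<'E'
from h import *
q=np.array(robot.sense()["joint_pos"])
for j in(1.9,1.2,.3,-.6,-1.5,-2.4):
    q[6]=j; robot.move_joints(q); s=rep()
    F=s["wrist_force"]
    if np.linalg.norm(F)>25 or abs(s["torque"]@stand()[5])>.6: print("stop"); break
f=robot.grab_frame("wrist"); save(f,"w5")
E
```

```text
t14.5 ax,ey,az mm [ 0.1 -0.6 22.4] phi 189.1 F [-1.7 -2.2  7.1] Tz -0.08 j7 1.90 op 0.295
 t15.2 ax,ey,az mm [-0.2 -0.7 22.4] phi 148.9 F [-2.4 -1.8  8.6] Tz -0.02 j7 1.20 op 0.294
 t16.1 ax,ey,az mm [-0.4 -0.5 22.4] phi 97.4 F [-1.8 -2.1  7.5] Tz -0.02 j7 0.30 op 0.291
 t17.0 ax,ey,az mm [-0.4 -0.2 22.4] phi 45.8 F [-2.3 -1.1  7.5] Tz -0.07 j7 -0.60 op 0.292
 t17.9 ax,ey,az mm [-0.1 -0.  22.5] phi 354.3 F [-1.9 -0.9  7.2] Tz -0.07 j7 -1.50 op 0.291
 t18.7 ax,ey,az mm [ 0.1 -0.2 22.4] phi 302.7 F [-0.4 -2.3  6.8] Tz -0.02 j7 -2.40 op 0.295
```

```bash
cat >> h.py <<'E'
def tray(f):
    """tray-top z, and pointer needle/collar heights, from range"""
    o,ex,ey,ez,ax,az,sh=stand(); W=cloud(f)-o; X,Y,Z=W@ex,W@ey,W[...,2]
    r=np.hypot(X-.075,Y); m=(r>.033)&(r<.043)&(Z>.045)&(Z<.09)
    t=np.median(Z[m]); 
    c=(np.hypot(X-.075,Y-.064)<.0125)&(Z>.05)&(Z<.09)
    n=(abs(X-.075)<.005)&(Y>.0485)&(Y<.055)&(Z>.05)&(Z<.09)
    print("tray top z",t,m.sum(),"sd",Z[m].std(),"collar n",c.sum(),"x,y,z pct",*[np.percentile(v[c],[2,25,50,75,98]).round(4) for v in(X,Y,Z)] if c.any() else "")
    print("needle",n.sum(),np.sort(Z[n]).round(4)[:40])
    return t
E
python3 - <<'E'
from h import *
import pickle
for n in("w1","top","scene"):
    f=pickle.load(open(n+".pkl","rb")); print(n); tray(f)
f=pickle.load(open("w1.pkl","rb")); o,ex,ey,ez,ax,az,sh=stand(); W=cloud(f)-o
c=(np.hypot(W@ex-.075,W@ey-.066)<.02)&(W[...,2]>.03); v,u=np.where(c)
for i in range(0,len(v),6): print(u[i],v[i],np.round([W[v[i],u[i]]@ex*1e3,W[v[i],u[i]]@ey*1e3,W[v[i],u[i]][2]*1e3],1),f["image"][v[i],u[i]])
E
```

```text
w1
tray top z 0.052638940120234554 1180 sd 0.012244198981823069 collar n 361 x,y,z pct [0.0639 0.0662 0.0692 0.0709 0.0776] [0.0543 0.0594 0.0629 0.0667 0.0722] [0.0515 0.0662 0.0739 0.0765 0.0888]
needle 16 [0.0641 0.0653 0.0661 0.0662 0.0688 0.0691 0.0694 0.0698 0.07   0.07
 0.0708 0.0724 0.073  0.0742 0.0746 0.0758]
top
tray top z 0.05341808292753888 401 sd 0.005495206574381948 collar n 59 x,y,z pct [0.067  0.0694 0.0726 0.076  0.0841] [0.0533 0.0567 0.0593 0.0656 0.0714] [0.0657 0.0743 0.0762 0.0773 0.0872]
needle 9 [0.0674 0.0675 0.0681 0.0699 0.0708 0.0748 0.0765 0.0773 0.0782]
scene
tray top z 0.05235669475521946 191 sd 0.013144972353650312 collar n 50 x,y,z pct [0.0636 0.0668 0.0701 0.0733 0.0811] [0.0582 0.0641 0.0679 0.0694 0.0733] [0.0512 0.068  0.0735 0.078  0.0887]
needle 1 [0.0549]
370 261 [69.8 62.  30.1] [59 60 56]
370 262 [70.6 62.  31. ] [61 62 59]
370 263 [70.2 61.8 33. ] [60 57 59]
368 264 [72.5 59.6 32.7] [80 83 81]
374 264 [69.3 66.4 35.3] [67 67 64]
372 265 [68.7 63.7 37.4] [59 60 55]
370 266 [69.8 61.3 38.1] [56 57 54]
368 267 [72.5 59.2 37.5] [97 99 97]
374 2
[... 4811 characters left out ...]
[27 24 24]
379 341 [ 68.   61.2 140. ] [ 1 11  6]
385 341 [ 68.1  67.4 140. ] [14  5 12]
378 342 [ 69.8  60.3 140.2] [3 6 9]
384 342 [ 67.9  66.2 141.2] [0 0 0]
377 343 [ 68.2  58.9 142.2] [2 1 5]
383 343 [ 68.8  65.2 141.8] [8 1 7]
376 344 [ 71.2  58.2 141.8] [11 11 11]
382 344 [ 69.2  64.1 142.8] [23 24 21]
375 345 [ 71.8  57.2 142.6] [57 56 53]
381 345 [ 70.8  63.3 143.1] [27 27 27]
387 345 [ 69.9  69.3 143.6] [15 21 18]
380 346 [ 73.6  62.6 142.8] [19 25 23]
386 346 [ 72.9  68.7 143.1] [25 21 19]
379 347 [ 75.7  61.8 142.8] [25 28 22]
385 347 [ 76.4  68.2 142.5] [34 35 35]
379 348 [ 78.3  62.1 142.6] [27 28 29]
385 348 [ 76.2  68.  143.7] [32 27 32]
382 349 [ 81.   65.6 142.4] [43 44 42]
```

Tray top reads 52.6 mm (true 53) and the needle about 69.5–70 mm, so the rise is about 20.5 mm. I'll release, back off, measure, turn half back and regrip.

```bash
python3 - <<'E'
from h import *
import pickle
o,ex,ey,ez,ax,az,sh=stand()
robot.grip(1.0); rep("open")
robot.move_straight(sh+.10*az,vel=.2); 
q=np.array(robot.sense()["joint_pos"]); print(q.round(2)); q[6]+=np.pi; robot.move_joints(q); robot.sleep(.3); rep()
f=robot.grab_frame("wrist"); pickle.dump(f,open("w6.pkl","wb")); save(f,"w6"); tray(f)
E
```

```text
open t19.4 ax,ey,az mm [ 0.  -0.4 22.4] phi 302.7 F [ 0.7  0.6 -0.5] Tz -0.01 j7 -2.40 op 1.001
[ 0.86  0.38 -1.34  2.21  1.1   0.56 -2.13]
 t22.9 ax,ey,az mm [ 0.  -0.9 99.9] phi 122.7 F [ 0.1 -0.2  0.1] Tz -0.04 j7 1.02 op 1.002
tray top z 0.06660034924287674 1260 sd 0.00724687774235256 collar n 438 x,y,z pct [0.0643 0.0663 0.0694 0.071  0.0779] [0.0543 0.0591 0.062  0.0658 0.0719] [0.0517 0.0662 0.0733 0.0764 0.0891]
needle 25 [0.0636 0.064  0.0665 0.0665 0.0666 0.0677 0.0678 0.0684 0.0688 0.0688
 0.0689 0.0692 0.0693 0.0697 0.0699 0.0707 0.0717 0.0723 0.0725 0.0732
 0.0732 0.0746 0.0755 0.0755 0.0758]
```

View pics/w6.png

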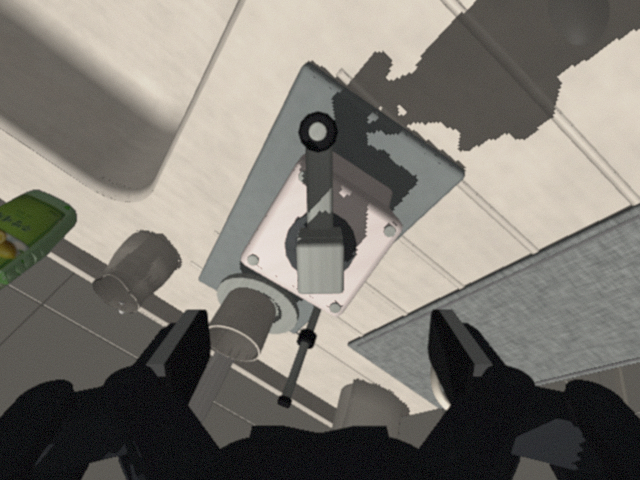

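Tray rose 14.0 mm; the crank sits on the shaft with the hub at (320,265) and the knob at (318,132), and the cup is standing. Regrip and wind on, slightly short, then check.

```bash
python3 - <<'E'
from h import *
import pickle
o,ex,ey,ez,ax,az,sh=stand()
robot.move_straight(sh+.05*az,vel=.2)
print(robot.move_straight(sh+.0224*az,vel=.08,contact_N=8)); rep()
robot.grip(0.0,strength=60); rep("grip")
q=np.array(robot.sense()["joint_pos"]); j0=q[6]
for k in(36,72,108):
    q[6]=j0-np.radians(k); robot.move_joints(q); rep()
robot.grip(1.0); robot.move_straight(sh+.10*az,vel=.25)
q=np.array(robot.sense()["joint_pos"]); print(q.round(2))
q[6]+=np.radians(73); robot.move_joints(q); robot.sleep(.2); rep()
f=robot.grab_frame("wrist"); pickle.dump(f,open("w7.pkl","wb")); save(f,"w7"); tray(f)
# candidate close view: tool 47 deg down, in front-left of the pointer
tip=o+.075*ex+.0495*ey+.069*ez
for el,dy,dist in[(47,.0,.22),(47,.04,.22),(40,.03,.22),(55,.03,.22)]:
    e=np.radians(el); tz=np.cos(e)*ex-np.sin(e)*ez; tx=ey; ty=np.cross(tz,tx)
    T=np.c_[tx,ty,tz]; ca=.955*tz+.295*ty
    cam=tip-dist*ca+dy*ey; tcp=cam+.0755*ty+.1305*tz
    r=tcp-o; qq=robot.inverse_kinematics(tcp,Ro.from_matrix(T).as_euler("xyz"))
    print(el,dy,"tcp stand",np.round([r@ex,r@ey,r[2]],3),None if qq is None else qq.round(2))
E
```

```text
False
 t23.8 ax,ey,az mm [ 0.4  0.2 23.1] phi 122.7 F [-0.4 -0.1 -0.3] Tz -0.05 j7 0.75 op 0.999
grip t24.4 ax,ey,az mm [ 0.2 -0.1 22.7] phi 122.7 F [-1.4 -1.7  6.6] Tz 0.06 j7 0.75 op 0.292
 t25.0 ax,ey,az mm [ 0.3 -0.3 22.8] phi 86.8 F [-0.6 -1.2  5.6] Tz 0.01 j7 0.12 op 0.295
 t25.7 ax,ey,az mm [ 0.2 -0.6 22.8] phi 50.7 F [-0.3 -1.9  7.6] Tz 0.05 j7 -0.51 op 0.295
 t26.3 ax,ey,az mm [-0.1 -0.7 22.8] phi 14.7 F [-0.5 -1.8  8. ] Tz 0.03 j7 -1.14 op 0.297
[ 0.84  0.36 -1.31  2.21  1.07  0.54 -0.85]
 t28.8 ax,ey,az mm [  0.3  -0.7 100.3] phi 87.6 F [0.2 0.2 0.5] Tz -0.02 j7 0.42 op 1.003
tray top z 0.07238578800889657 1046 sd 0.00491483360541283 collar n 465 x,y,z pct [0.0637 0.0661 0.0693 0.0708 0.0767] [0.0545 0.0598 0.063  0.0667 0.0724] [0.0515 0.066  0.0732 0.0766 0.0891]
needle 17 [0.0639 0.0642 0.0657 0.0665 0.068  0.0682 0.0689 0.0689 0.0689 0.069
 0.0694 0.0696 0.0701 0.0707 0.0722 0.0733 0.0742]
47 0.0 tcp stand [0.028 0.05  0.134] [ 0.12  0.54 -0.6   2.04  1.92  0.43 -0.37]
47 0.04 tcp stand [0.028 0.09  0.134] [ 0.07  0.56 -0.64  2.02  1.85  0.5  -0.35]
40 0.03 tcp stand [0.021 0.08  0.128] [ 0.1   0.59 -0.67  2.11  2.22  0.62 -0.68]
55 0.03 tcp stand [0.038 0.08  0.14 ] [ 0.17  0.59 -0.74  1.91  1.39  0.52  0.15]
```

```bash
python3 - <<'E'
from h import *
import pickle
o,ex,ey,ez,ax,az,sh=stand()
tip=o+.075*ex+.0495*ey+.069*ez
e=np.radians(55); tz=np.cos(e)*ex-np.sin(e)*ez; tx=ey; ty=np.cross(tz,tx); R=Ro.from_matrix(np.c_[tx,ty,tz]).as_euler("xyz")
tcp=tip-.22*(.955*tz+.295*ty)+.03*ey+.0755*ty+.1305*tz
robot.move_straight(robot.sense()["tcp_pos"]+.06*az,vel=.3); robot.grip(0.0)
robot.goto(tcp+.08*ez,R); robot.move_straight(tcp,vel=.2); robot.sleep(.3)
s=rep()
for n in("w8",):
    f=robot.grab_frame("wrist"); pickle.dump(f,open(n+".pkl","wb")); tray(f)
u,v=proj(f,tip).round().astype(int); print(u,v)
c=f["image"][v-35:v+35,u-50:u+50]; c=cv2.resize(c,(800,560),interpolation=cv2.INTER_CUBIC)
cv2.imwrite("pics/w8z.png",c[:,:,::-1])
for z in(.060,.065,.069,.073): print(z,proj(f,o+.075*ex+.0495*ey+z*ez).round(1),proj(f,o+.075*ex+.046*ey+z*ez).round(1))
robot.move_straight(tcp+.08*ez,vel=.3)
E
```

```text
t32.4 ax,ey,az mm [133.4  79.4 -46.1] phi 90.0 F [ 0.  -0.1 -0.3] Tz -0.01 j7 0.16 op 0.002
tray top z 0.07224691161856142 3675 sd 0.0032976775526540564 collar n 1404 x,y,z pct [0.0642 0.0662 0.0693 0.0709 0.0778] [0.0553 0.061  0.0647 0.0684 0.0734] [0.0515 0.0673 0.0746 0.0766 0.089 ]
needle 28 [0.0638 0.067  0.068  0.0683 0.0684 0.0686 0.0688 0.069  0.069  0.069
 0.0691 0.0691 0.0691 0.0692 0.0692 0.0692 0.0693 0.0693 0.0694 0.0695
 0.0696 0.0703 0.071  0.0721 0.0726 0.0751 0.0753 0.0757]
268 240
0.06 [268.9 228.5] [263.1 228.5]
0.065 [268.2 234.9] [262.3 234.9]
0.069 [267.6 240.2] [261.7 240.2]
0.073 [267.1 245.6] [261.  245.6]
```

View pics/w8z.png

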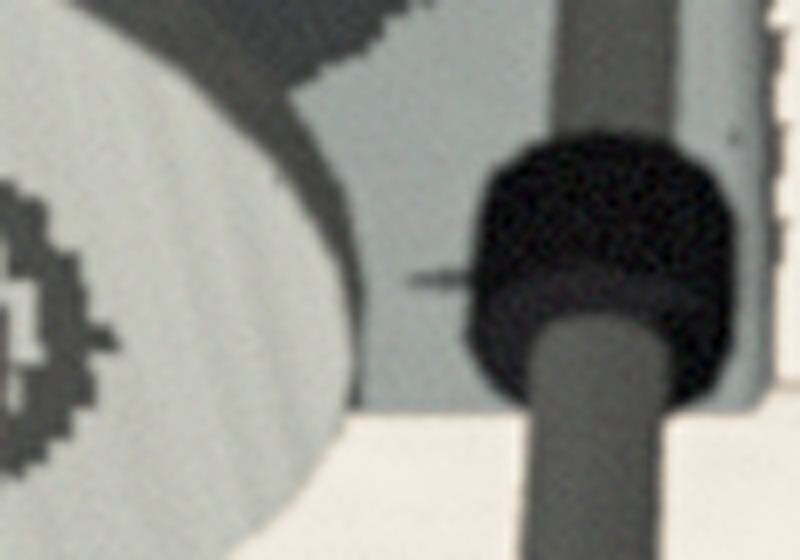

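Needle tip at crop (410,280) → px (269,240), z ≈ 69.0. In the same frame the tray top is 72.25, so the rim is at 68.25, slightly low. Cross-check with the collar top.

```bash
python3 - <<'E'
from h import *
import pickle
o,ex,ey,ez,ax,az,sh=stand()
for n in("w1","w6","w7","w8"):
    f=pickle.load(open(n+".pkl","rb")); W=cloud(f)-o; X,Y,Z=W@ex,W@ey,W[...,2]
    dark=f["image"].max(2)<60
    c=(np.hypot(X-.0745,Y-.0645)<.0125)&(Z>.055)&(Z<.0785)&dark
    t=c&(X>.068)&(X<.080)&(np.abs(Y-.0645)>.0045)
    h,b=np.histogram(Z[t],np.arange(.070,.0785,.0005)); tt=t&(Z>.0745)
    r=np.hypot(X-.075,Y); m=(r>.033)&(r<.043)&(Z>.045)&(Z<.09)
    nn=(abs(X-.075)<.003)&(Y>.0500)&(Y<.0545)&(Z>.066)&(Z<.0715)
    print(n,"collar top",np.median(Z[tt]).round(4),h.tolist(),"Y range",np.percentile(Y[c],[1,99]).round(4),"tray",np.median(Z[m]).round(4),"needle",nn.sum(),np.median(Z[nn]).round(4),np.median(X[nn]).round(4))
E
```

```text
w1 collar top 0.0757 [0, 2, 2, 0, 1, 0, 3, 0, 3, 4, 7, 11, 9, 2, 1, 0] Y range [0.0547 0.0721] tray 0.0526 needle 9 0.0694 0.0734
w6 collar top 0.0758 [1, 1, 0, 1, 3, 1, 1, 1, 2, 2, 8, 17, 8, 0, 1, 0] Y range [0.0548 0.0714] tray 0.0666 needle 7 0.0689 0.0741
w7 collar top 0.0759 [3, 0, 0, 1, 1, 3, 1, 1, 1, 2, 11, 9, 14, 0, 0, 1] Y range [0.055  0.0719] tray 0.0724 needle 6 0.0689 0.0741
w8 collar top 0.0757 [6, 4, 7, 5, 4, 5, 5, 7, 5, 9, 29, 90, 35, 6, 1, 0] Y range [0.0559 0.0738] tray 0.0722 needle 17 0.0691 0.0738
```

Collar top minus 7 mm gives the tip at 68.7; the rim is at 68.25. I'll regrip the crank, add 9° (0.5 mm), pull it off, and lay it on the mat.

```bash
python3 - <<'E'
from h import *
o,ex,ey,ez,ax,az,sh=stand()
robot.goto(sh+.16*az,shaft_rpy(np.radians(100)))
q=robot.inverse_kinematics(sh+.10*az,shaft_rpy(np.radians(180))); print(q)
q=np.array(q); q[6]+=np.radians(14.7); assert q[6]<2.6
robot.grip(1.0); robot.move_joints(q); rep()
robot.move_straight(sh+.05*az,vel=.2)
print(robot.move_straight(sh+.0226*az,vel=.08,contact_N=8)); rep()
robot.grip(0.0,strength=60); rep("grip")
q=np.array(robot.sense()["joint_pos"]); q[6]-=np.radians(9); robot.move_joints(q); rep("wound")
# pull off along the shaft
robot.move_straight(sh+.045*az,vel=.05); rep(); robot.move_straight(sh+.10*az,vel=.12); robot.sleep(.2); rep("off")
f=robot.grab_frame("wrist"); save(f,"w9"); tray(f)
E
```

```text
[ 0.83370715  0.35145599 -1.30164118  2.21070841  1.05469241  0.52469236
  2.04991888]
 t35.5 ax,ey,az mm [1.000e-01 0.000e+00 1.001e+02] phi 194.6 F [-0.2  0.1 -0.4] Tz 0.00 j7 2.31 op 1.000
False
 t36.4 ax,ey,az mm [ 0.5  0.2 23.4] phi 194.7 F [0.4 0.2 0.3] Tz -0.01 j7 2.02 op 0.996
grip t37.0 ax,ey,az mm [ 0.5 -3.1 22.7] phi 194.6 F [ 1.2 -7.6  9.3] Tz 0.08 j7 2.02 op 0.298
wound t37.2 ax,ey,az mm [ 0.1 -3.4 22.9] phi 185.8 F [-1.  -2.1  6.1] Tz 0.01 j7 1.86 op 0.294
 t37.8 ax,ey,az mm [-0.1  0.  44.9] phi 185.6 F [-2.6 -0.1 -2.3] Tz -0.01 j7 1.93 op 0.296
off t38.6 ax,ey,az mm [-0.4  0.  99.5] phi 185.6 F [-1.  -1.  -1.9] Tz 0.04 j7 2.15 op 0.297
tray top z 0.0733667096570694 1614 sd 0.0043103360229250496 collar n 501 x,y,z pct [0.0647 0.0671 0.0701 0.072  0.0798] [0.0543 0.0586 0.0613 0.0649 0.0721] [0.0514 0.0673 0.0744 0.0768 0.0892]
needle 34 [0.063  0.0636 0.0639 0.0647 0.0653 0.0654 0.0655 0.0662 0.0672 0.0675
 0.0683 0.0684 0.0685 0.0688 0.0688 0.069  0.0691 0.0693 0.0695 0.0697
 0.0698 0.0698 0.0705 0.0715 0.0718 0.0724 0.0725 0.0729 0.0731 0.0734
 0.0739 0.0739 0.074  0.0757]
```

The tool shifted 3 mm sideways on gripping, so I'll check the crank in the hand and the tray.

```bash
python3 - <<'E'
from h import *
import pickle
o,ex,ey,ez,ax,az,sh=stand()
f=robot.grab_frame("wrist"); pickle.dump(f,open("w9.pkl","wb")); s=robot.sense()
W0=cloud(f); W=W0-o; X,Y,Z=W@ex,W@ey,W[...,2]
dark=f["image"].max(2)<60
t=dark&(X>.067)&(X<.082)&(abs(Y-.0635)>.004)&(abs(Y-.0635)<.0095)&(Z>.0735)&(Z<.079); print("collar top",np.median(Z[t]),t.sum(), np.median(X[t]))
T=Ro.from_euler("xyz",s["tcp_rot"]).as_matrix(); L=(W0-s["tcp_pos"])@T
m=(abs(L[...,0])<.009)&(L[...,1]>-.035)&(L[...,1]<.01)&(L[...,2]>-.03)&(L[...,2]<.03); p=L[m]
print("back y",np.percentile(p[:,1],[1,5,20]),"top z",np.percentile(p[:,2],[1,10,30]))
b=p[(p[:,2]>-.01)]; print("back face slope dy/dx",np.polyfit(b[:,0],b[:,1],1),"dy/dz",np.polyfit(b[:,2],b[:,1],1),len(b))
E
```

```text
collar top 0.07565378409612913 65 0.07209339845522168
back y [-0.01274891 -0.01211693 -0.0106304 ] top z [-0.01969771 -0.01879991 -0.01792041]
back face slope dy/dx [-0.03839385 -0.01068233] dy/dz [-0.1249236 -0.0102359] 1897
```

View pics/w9.png

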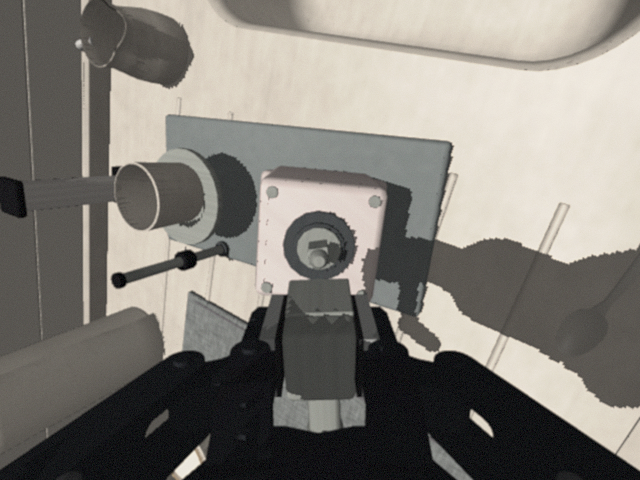

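```bash
cat >> h.py <<'E'
def inhand(f,s):
    T=Ro.from_euler("xyz",s["tcp_rot"]).as_matrix(); L=(cloud(f)-s["tcp_pos"])@T
    p=L[(abs(L[...,0])<.009)&(L[...,1]>-.035)&(L[...,1]<.01)&(L[...,2]>-.03)&(L[...,2]<.03)]
    # unit normals split: local histogram of profile
    for z in np.arange(-.022,.026,.004):
        b=p[abs(p[:,2]-z)<.002]; 
        if len(b)>5: print("z %.0f y med %.1f min %.1f n %d"%(z*1e3,np.median(b[:,1])*1e3,b[:,1].min()*1e3,len(b)))
E
python3 - <<'E'
from h import *
import pickle
inhand(pickle.load(open("w9.pkl","rb")),robot.sense())
E
```

```text
z -22 y med -5.9 min -8.0 n 16
z -18 y med -0.6 min -9.6 n 2461
z -14 y med -8.6 min -9.8 n 358
z -10 y med -9.2 min -10.5 n 332
z -6 y med -9.3 min -10.9 n 299
z -2 y med -10.1 min -11.3 n 294
z 2 y med -10.6 min -11.9 n 257
z 6 y med -11.0 min -12.1 n 248
z 10 y med -11.5 min -12.9 n 228
z 14 y med -12.0 min -13.1 n 212
z 18 y med -12.4 min -13.2 n 180
z 22 y med -12.6 min -12.9 n 9
```

The crank is tilted 6.8° in the pads with the knob end drooping, and I'll compensate for that when placing. The tray reading in this odd view is slightly high, so I'll re-measure from the earlier type of view before leaving.

```bash
cat >> h.py <<'E'
def level(f,cx=.072):
    o,ex,ey,ez,ax,az,sh=stand(); W=cloud(f)-o; X,Y,Z=W@ex,W@ey,W[...,2]
    d=f["image"].max(2)<60
    t=d&(X>.067)&(X<.082)&(abs(Y-.0645)>.0045)&(abs(Y-.0645)<.0095)&(Z>.0745)&(Z<.0785)
    r=np.hypot(X-.075,Y); m=(r>.033)&(r<.043)&(Z>.06)&(Z<.085)
    nn=(abs(X-.075)<.003)&(Y>.0500)&(Y<.0545)&(Z>.066)&(Z<.0715)
    a,b=np.median(Z[t]),np.median(Z[m]); print("collar top %.4f (%d) tray %.4f (%d) needle %.4f (%d) rim-tip mm %.2f"%(a,t.sum(),b,m.sum(),np.median(Z[nn]),nn.sum(),1e3*(b-.004-(a-.007))))
E
python3 - <<'E'
from h import *
import pickle
o,ex,ey,ez,ax,az,sh=stand()
for n in("w7","w8","w9"): level(pickle.load(open(n+".pkl","rb")))
robot.move_straight(robot.sense()["tcp_pos"]+.03*ez,vel=.2)
robot.goto(sh+.11*az-.06*ey+.02*ax,shaft_rpy(np.radians(87.6))); robot.sleep(.3); rep()
f=robot.grab_frame("wrist"); pickle.dump(f,open("w10.pkl","wb")); save(f,"w10"); level(f)
f=robot.grab_frame("wrist"); level(f)
f=robot.grab_frame("top"); level(f)
E
```

```text
collar top 0.0757 (43) tray 0.0723 (958) needle 0.0689 (6) rim-tip mm -0.43
collar top 0.0757 (185) tray 0.0722 (3556) needle 0.0691 (17) rim-tip mm -0.49
collar top 0.0758 (52) tray 0.0733 (1513) needle 0.0689 (10) rim-tip mm 0.53
 t40.5 ax,ey,az mm [ 19.9 -59.9 110. ] phi 87.6 F [-1.1 -1.  -1.6] Tz -0.00 j7 1.05 op 0.292
collar top 0.0758 (42) tray 0.0729 (658) needle 0.0694 (9) rim-tip mm 0.17
collar top 0.0757 (46) tray 0.0729 (650) needle 0.0687 (7) rim-tip mm 0.23
collar top 0.0767 (15) tray 0.0742 (398) needle 0.0701 (3) rim-tip mm 0.49
```

The rim is level with the tip to within 0.2–0.5 mm, which is good. Lay the crank down.

```bash
python3 - <<'E'
from h import *
import pickle
pk=json.load(open("pick.json")); c=np.array(pk["c"]); yaw=np.radians(-25.3); a=.118; b=.993
cx=np.array([np.cos(yaw),np.sin(yaw),0]); cz=np.array([0,0,1.]); cy=np.cross(cz,cx)
R=Ro.from_matrix(np.c_[cy,b*cx+a*cz,a*cx-b*cz]).as_euler("xyz")
robot.goto([.5,.30,.25],R); robot.goto([*c,.12],R); robot.sleep(.2)
s=rep(); f=robot.grab_frame("wrist"); inhand(f,s)
T=[robot.move_straight([*c,.034],vel=.12), robot.move_straight([*c,.0255],vel=.02,contact_N=4)]
print(T); s=rep(); print(s["tcp_pos"],s["wrist_force"],s["torque"])
E
```

```text
t42.5 ax,ey,az mm [-23.5 278.3  22. ] phi 60.6 F [-0.6 -0.6 -1.7] Tz -0.10 j7 -0.11 op 0.297
z -22 y med -5.4 min -8.9 n 12
z -18 y med -0.8 min -9.5 n 2473
z -14 y med -8.8 min -10.3 n 370
z -10 y med -9.3 min -10.4 n 319
z -6 y med -9.5 min -11.1 n 297
z -2 y med -10.2 min -11.5 n 294
z 2 y med -10.8 min -12.0 n 271
z 6 y med -11.2 min -12.2 n 237
z 10 y med -11.7 min -13.1 n 227
z 14 y med -12.2 min -13.1 n 207
z 18 y med -12.7 min -13.5 n 190
z 22 y med -12.4 min -12.8 n 9
[False, True]
 t43.9 ax,ey,az mm [-72.2 279.2 -60. ] phi 60.8 F [ 1.7 -0.9  4.7] Tz -0.01 j7 -0.22 op 0.297
[0.50780612 0.37062652 0.0269054 ] [-0.7044023  -0.96890527  4.89644675] [-0.08325179  0.13310029 -0.05429912]
```

```bash
python3 - <<'E'
from h import *
import pickle
robot.grip(1.0); robot.sleep(.2); s=rep("open")
T=Ro.from_euler("xyz",s["tcp_rot"]).as_matrix(); tz=T[:,2]
robot.move_straight(s["tcp_pos"]-.15*tz,vel=.2)
robot.goto(s["tcp_pos"]-.15*tz+[0.02,-.01,.0],[np.pi,0,np.radians(64.7)]); robot.sleep(.3)
f=robot.grab_frame("wrist"); save(f,"w11"); pickle.dump(f,open("w11.pkl","wb"))
print(find_crank(f,[.5109,.3626]))
g=robot.grab_frame("top"); level(g); save(g,"top1"); s=rep()
W=cloud(f); n=np.linalg.norm(W[...,:2]-[.541,.355],axis=-1)<.02
p=W[n&(W[...,2]>.010)&(W[...,2]<.025)]; print("arm top z",len(p),np.median(p[:,2]),np.c_[p[:,:2]-p[:,:2].mean(0),np.ones(len(p))].shape)
x=(p[:,:2]-[.5077,.3703])@[np.cos(-.442),np.sin(-.442)]; print("arm slope",np.polyfit(x,p[:,2],1))
a=cv2.resize(f["image"],(400,300)); b=g["image"][90:340,130:350]; b=cv2.resize(b,(396,450)); 
c=np.zeros((450,796,3),np.uint8); c[:300,:400]=a; c[:,400:]=b; cv2.imwrite("pics/fin.png",c[:,:,::-1])
E
```

```text
open t44.7 ax,ey,az mm [-73.8 278.4 -60.7] phi 60.8 F [-0.   0.3  0.4] Tz -0.02 j7 -0.22 op 1.000
(array([0.57449499, 0.34035211, 0.06484499]), array([0.51079183, 0.36906995, 0.04482696]), array([0.51129492, 0.36868718]), array([0.02597528, 0.02968168]), 65.77133178710938, 440, 1424)
collar top 0.0765 (13) tray 0.0743 (399) needle 0.0686 (2) rim-tip mm 0.83
 t46.2 ax,ey,az mm [  3.5 276.4  66.7] phi 60.9 F [-0.5 -0.  -0. ] Tz -0.01 j7 0.05 op 1.000
arm top z 578 0.01491091680137575 (578, 3)
arm slope [0.00051614 0.01482477]
```

View pics/fin.png

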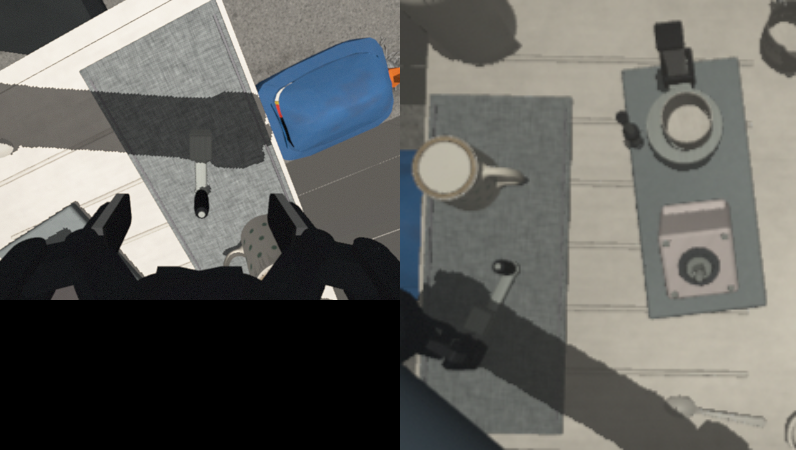

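The crank lies flat on the mat (arm slope 0.0005) and the cup is upright; the pointer and mug have not moved. Handing in.

```bash
python3 -c "
from plant import robot
robot.close_job(); print(robot.sense()['t'])"
```

```text
the job is handed in; nothing more can be done
the job is handed in; nothing more can be done
```

I wound the tray up to the pointer, pulled the crank off and laid it flat on the drying mat, then handed the job in at about 46 s of the 72 s allowed.

**Winding:** The crank went onto the shaft at the first try and seated against the shoulder. I turned it clockwise about 1.07 turns in three grips, including roughly 16° of free play.

**Last checks:**
- **Tray level:** The closer wrist views read the tray edge 0.2 to 0.5 mm above the pointer tip. The coarser top camera read 0.5 mm, then 0.8 mm in its last frame. I judged this close enough and did not refit the crank to correct it.
- **Crank:** It lies flat on the mat with no measurable tilt, within 4 mm of where it started, and the gripper was open and clear of it.
- **Other things:** The cup is standing on the tray. The pointer's collar read the same height all through in the wrist views. The mug looked unmoved by eye. I did not check the jar or the filter cup closely, but the arm never worked near them.

**What went less well:** On the last grip the hand was pulled 3 mm sideways and the crank tilted about 7° in the jaws. I matched that tilt when laying it down, and it settled at a light touch of about 5 N.

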